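Pin a tube-rack stack with its carrying rod

ROBOT

A 6-joint arm with a two-finger parallel gripper is mounted at the origin on the work surface. World frame = base frame: x ahead of the robot, y to its left, z up, the work surface at z = 0. Lengths are in m, angles in rad, forces in N, time in s.
With the tool pointing down it reaches from about 0.3 to 0.775 m from the base axis. Payload 14.6 kg.
Tool frame: the origin (TCP) lies on the centre line of the jaws, within the pads' length; the fingertips stand 19 mm ahead of it and the grasp point (between the pads) is the TCP (ctrl.tip_reach is the distance from the TCP to the fingertips, in m); x points along the fingers, y is the direction in which the jaws open and shut, and the axes are right-handed (so a half turn about x gives the same grasp; the last joint's range is limited). The gripper opens to 94 mm and grips with 3 to 60 N. Pads are 16 mm wide; open, the fingers measure 119 mm over their backs; the gripper's body (75 mm by 177 mm) begins 78 mm behind the grasp point.
Start: joints at [1.107, 0.3, 1.521, -0, 1.321, -0.067], TCP at [0.213, 0.507, 0.224] pointing down, gripper open.
Joint ranges: [-3.03, 3.03], [-0.79, 2.21], [0.23, 2.52], [-1.04, 4.18], [0, 3.07], [-2.55, 2.55]. Speed limits (rad/s): [2.22, 2.22, 2.57, 3.14, 3.14, 3.14].

INTERFACE

Orientations are given as [roll, pitch, yaw] about the fixed x, y, z axes, in that order (R = Rz(yaw) Ry(pitch) Rx(roll)).
In Python, from station import ctrl, optics, models gives the robot as it stands. The module is installed in compiled form; this text tells all that it offers.
- The arm moves only by the tool arm_command, never from a script. Its argument "deltas" is a list of rows, each an object with "translation": the shift along the tool's x, y, z in units of 25 mm (1.0 is 25 mm), a list of three; "turn": the turn, a rotation vector about the tool's x, y, z in units of 5 degrees (1.0 is 5 degrees), a list of three. In form: [{"translation": [x, y, z], "turn": [rx, ry, rz]}, ...]. A call has 1 to 12 rows; each row is the pose to reach, as a shift and turn from the pose commanded when the call began, along the tool's axes at that moment; what a row does not reach only later rows make up. A row lasts 1/12 s, in which the tool goes at most 41.7 mm and 7.16 degrees, less where a joint would pass 70% of its speed; a pose out of reach is approached as far as the arm can. A call with a gripper value outside its range is refused whole. "gripper" is the finger opening in mm, from 0 to 94, set as the call begins (left out, the last holds). The fingers move at their own pace and stop on an object; "force" is the grip in N (left out, the last holds). Time passes only in rows, so rows that repeat a pose let the fingers close. It gives the time, the measured TCP pose, the force and the opening at its end, in the units of the state.
- ctrl.get_obs(): the state, without advancing time (a new reading comes with each control period).
- optics.camera(name): name is "side" or "top" or "wrist"; returns the picture (420x560x3 uint8, red, green, blue); there is no depth.
- optics.get_calibration(name): a dict with "K" (3x3 intrinsics, pixels), "k1" (the pictures are not rectified: a ray, as slopes to the right and down, at radius r is drawn at 1 + k1 r^2 times it, then the intrinsics apply), "origin" and "orientation" of the camera in the world. Camera axes: x right, y down, z forward; pixel columns grow to the right and rows downward; lengths in m; the calibration is good to about 2 mm. A picture is of the moment at which its call begins: read the wrist's pose just before it. get_calibration takes no time and is no camera call; for the wrist camera it gives the pose at the moment of the call.
- ctrl.hand_in(): hands the job in, once; it reports no verdict.
Trained networks look in the newest picture that a camera, given by its name, has taken for a name from the list of things; names that differ only in an ending like _2 or _b are one class to them, and where a whole thing is asked for, a point or a joint stands for the part that bears it (a point fixed in the world has none). Each returns a list of dicts, best first, with "score" (0 to 1); they miss things now and then, are a little off and sometimes report something else, mostly with a low value. They report only what shows in the picture. A call takes as long as a camera call. They do not tell look-alikes from the thing itself.
- models.look_for(target, camera): "box" ([left, top, right, bottom] in pixels, round what is visible of it).
- models.cut_out(target, camera): "pixels" (420x560 bool, what is visible of it) and "box" ([left, top, right, bottom] in pixels, round what is visible of it).
- models.mark_of(target, camera): "at" ([column, row] in pixels: a listed point, or the origin of a listed thing).
The state is a dict: "time_s": time; "qpos": joint angles; "joint_vel": joint speeds; "tau": joint torques, N m; "ee_pos": TCP position; "eef_rot": TCP orientation; "force": force on the tool from outside, world axes, zero at the start; "moment": the same for the moment, N m; "grip_width": finger opening in m.
Only numpy, scipy, OpenCV 4.12 (cv2) and the standard library are available. Lean on these libraries where they do the work, as an engineer would, in place of code of your own. Each camera call takes 0.05 s, during which the arm holds its last target.

TASK

On the lab bench one bored tube rack already sits on the metal foot: stack the other rack with the wide centre hole squarely on top of it, the holes in line, and let go of it. Then take the steel carrying rod out of its stand and pass it down through both racks into the foot until its collar rests on the top rack, and release it. Leave the rack without a wide hole where it lies.

Things in the scene. Friction and masses are not known exactly. Their poses are not given: they have to be found in the camera images.
- loose_rack: Loose blue tube rack to stack: flat block 50 (x) by 110 (y, long way) by 26 mm high, lying on the bench, with a vertical 30 mm through hole at its centre; four 11 mm square wells towards each end. 0.13 kg. Bench free beside its 50 mm width for a grip at the middle. Origin: centre of underside, on the hole's axis; z up. Half a turn makes no difference.
- seated_rack: Identical rack (50 x 110 x 26 mm, 30 mm hole), lying loose on a fixed aluminium foot, 70 x 130 x 30 mm high. Origin: centre of underside, 30 mm above the bench, on the hole's axis; y the long way, z up. The foot has a 30 mm hole down to the bench, its axis within 4 mm of this rack's. Top of the finished two-rack stack: 82 mm above the bench.
- rod: Upright steel rod, 116 mm tall, 0.14 kg. Origin: bottom tip; z up. Tip 12 mm wide, tapering out to 22 mm at height 30, then 22 mm; collar 44 mm wide at 70 to 76; round grey grip 22 mm wide at 76 to 116. Starts in a fixed white stand, 64 x 64 x 76 mm high, 28 mm hole, collar on its top, tip 6 mm above the bench: lift 80 mm to free it. Finished: collar on upper rack, tip 12 mm above the bench.
- plain_rack: Bystander: blue rack of the same outside size (50 x 110 x 26 mm) lying flat on the bench, but with twelve 11 mm square wells only, all along, and no wide centre hole. It and the loose rack may lie in either of two places. Leave it alone. Origin: centre of the underside; y the long way.
Things that resemble listed ones, but are neither listed nor needed, are in the scene too. What is meant by the rod is not orange or purple, and is the larger of those in its own colour.

How it is judged:
By the outcome, as a careful person would: the job done as asked, in the order asked, and still so for the second after the job is handed in, with the robot touching nothing.
It also fails if it takes over 62 s, if anything falls off the work surface, if the arm or the gripper's body presses on something with over 40 N, if the wrist force passes 120 N, or if a joint passes its speed limit or range.

## Working session

There is one attempt and no reset: what is moved stays moved. The work goes in short steps, Python scripts to look and compute and a tool call to move; the robot and the scene stay as the last step left them, time stands still between calls to the robot, and variables do not carry over. Pictures are saved under pics/ and viewed, and the job is handed in when it is done.

Besides the shell and the picture viewer there is one more tool, called after ">>>" by a JSON object that holds its "api" and its "payload", one argument or row to a line. arm_command: Moves the arm, as the interface text tells. Its arguments: {"type":"object","properties":{"deltas":{"type":"array"},"gripper":{"type":"number"},"force":{"type":"number"}},"required":["deltas"]}

```bash
mkdir -p pics; cat > h.py <<'E'
from station import ctrl, optics, models
import numpy as np, cv2
def save(n,cam):
    im=optics.camera(cam); cv2.imwrite('pics/'+n+'.png',im[:,:,::-1]); return im
def Rc(c):
    o=np.array(c['orientation'],float)
    if o.shape==(3,3): return o
    if o.shape==(4,): raise Exception('quat')
    from scipy.spatial.transform import Rotation as R
    return R.from_euler('xyz',o).as_matrix()
def pix2w(c,uv,z):
    K=np.array(c['K']);k=c['k1']
    d=cv2.undistortPoints(np.array([[uv]],float),K,np.array([k,0,0,0.]),)[0,0]
    r=Rc(c)@np.array([d[0],d[1],1]);o=np.array(c['origin'])
    return o+r*(z-o[2])/r[2]
def w2pix(c,p):
    q=Rc(c).T@(np.array(p)-np.array(c['origin']));a=q[:2]/q[2]
    a=a*(1+c['k1']*(a@a));K=np.array(c['K'])
    return np.array([K[0,0]*a[0]+K[0,2],K[1,1]*a[1]+K[1,2]])
E
python3 - <<'E'
from h import *
print(ctrl.get_obs())
for c in ['top','side','wrist']:
    save(c+'0',c); print(c,optics.get_calibration(c))
    for t in ['loose_rack','seated_rack','rod','plain_rack']:
        print(t,[(np.round(d['at']).tolist(),round(d['score'],2)) for d in models.mark_of(t,c)],[(np.round(d['box']).tolist(),round(d['score'],2)) for d in models.look_for(t,c)])
E
```

```text
{'time_s': 0.0, 'qpos': array([ 1.10740168e+00,  3.00479977e-01,  1.52160531e+00, -2.12878893e-05,
        1.32069471e+00, -6.66150217e-02]), 'joint_vel': array([ 0.00031311,  0.00072513, -0.00047559, -0.00040522, -0.00168651,
        0.00020104]), 'tau': array([-1.33358819e-03, -5.31824470e+01, -3.52719426e+01,  7.06800004e-02,
        2.45752058e-02, -8.07385049e-05]), 'ee_pos': array([0.21245076, 0.50704026, 0.2238712 ]), 'eef_rot': array([-1.62004727,  1.5696088 , -2.01682161]), 'force': array([-0.07873609,  0.80206971, -0.56118149]), 'moment': array([ 0.01231755, -0.01964362,  0.01212916]), 'grip_width': 0.09411004199454036}
top {'K': array([[406.66638903,   0.        , 279.2646477 ],
       [  0.        , 406.66638903, 210.90339761],
       [  0.        ,   0.        ,   1.        ]]), 'k1': -0.1054884280538318, 'origin': array([ 0.48323822, -0.03988109,  0.98626177]), 'orientation': array([-3.09594318,  0.01112486, -1.57681819])}
loose_rack [([162.0, 181.0], 0.81)] [([138.0, 167.0, 184.0, 196.0], 0.55)]
seated_rack [([286.0, 196.0], 0.57)] [([261.0, 184.0, 314.0, 210.0], 0.9)]
[... 741 characters left out ...]
232.0], 0.89)]
rod [([341.0, 254.0], 0.88), ([416.0, 317.0], 0.65), ([401.0, 254.0], 0.6)] [([412.0, 270.0, 443.0, 318.0], 0.92), ([400.0, 210.0, 426.0, 254.0], 0.9), ([336.0, 223.0, 351.0, 254.0], 0.72), ([371.0, 235.0, 395.0, 270.0], 0.58)]
plain_rack [([175.0, 195.0], 0.86)] [([150.0, 176.0, 197.0, 212.0], 0.65)]
wrist {'K': array([[303.03524264,   0.        , 280.41177288],
       [  0.        , 303.03524264, 208.07537989],
       [  0.        ,   0.        ,   1.        ]]), 'k1': -0.0675476734693212, 'origin': array([0.14748603, 0.53441145, 0.38669172]), 'orientation': array([2.89421724e+00, 1.15469117e-04, 1.17302363e+00])}
loose_rack [] []
seated_rack [] []
rod [] []
plain_rack [] []
```

```bash
python3 - <<'E'
import cv2
t=cv2.imread('pics/top0.png'); cv2.imwrite('pics/topc.png',cv2.resize(t[120:280,110:450],None,fx=2.35,fy=2.35,interpolation=2))
t=cv2.imread('pics/side0.png'); cv2.imwrite('pics/sidec.png',cv2.resize(t[110:340,130:460],None,fx=2.4,fy=2.4,interpolation=2))
E
```

```text
(no output)
```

View pics/topc.png

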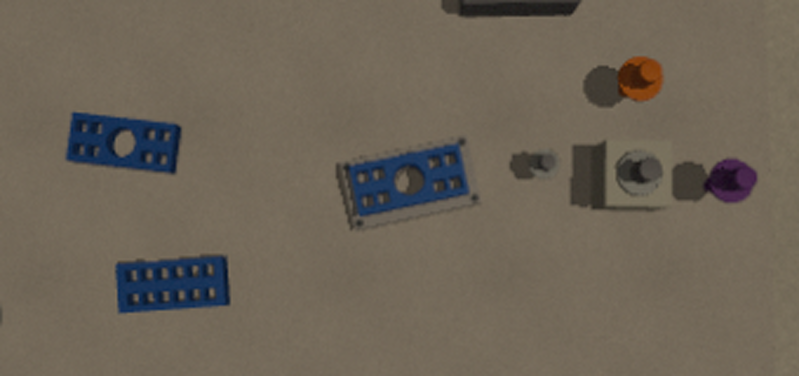

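View pics/sidec.png

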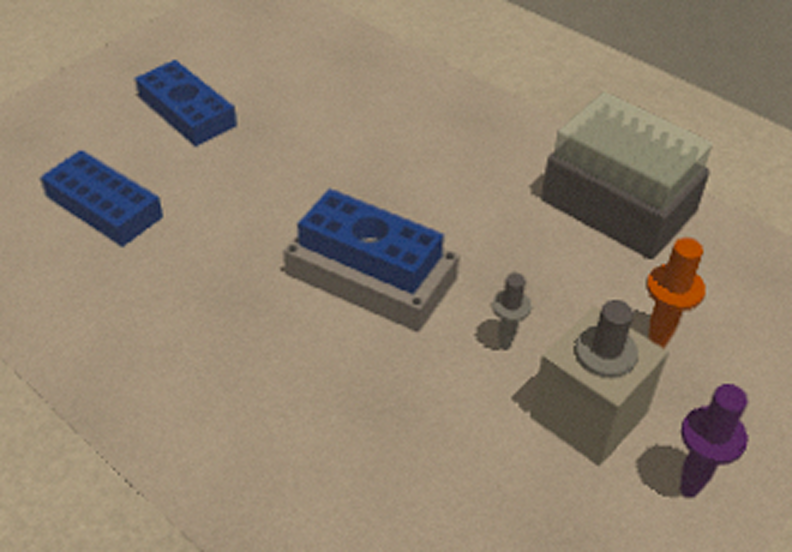

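View pics/top0.png

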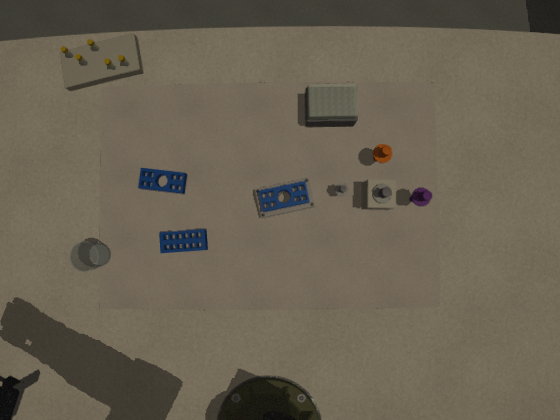

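The two grey candidates for the rod are at top (384,193), in the white stand and larger, and (341,189), small and free-standing. Orange (382,154) and purple (421,197) are excluded, so the rod is the one in the stand. The loose rack with the wide hole is at (162,181), the plain one at (184,241), and the seated one on the foot at (283,196).

```bash
python3 - <<'E'
import cv2
from h import *
from scipy.spatial.transform import Rotation as R
for c in ['top','side']:
    cal=optics.get_calibration(c)
    im=cv2.imread(f'pics/{c}0.png'); hsv=cv2.cvtColor(im,cv2.COLOR_BGR2HSV)
    m=((hsv[...,0]>95)&(hsv[...,0]<130)&(hsv[...,1]>130)).astype(np.uint8)
    n,l,s,ce=cv2.connectedComponentsWithStats(m)
    for i in range(1,n):
        if s[i,4]>300: 
            h=.056 if 250<ce[i][0]<320 else .026
            print(c,s[i].tolist(),pix2w(cal,ce[i],h))
            if c=='top':
                cs,_=cv2.findContours((l==i).astype(np.uint8),cv2.RETR_EXTERNAL,2)
                b=cv2.boxPoints(cv2.minAreaRect(cs[0]))
                w=np.array([pix2w(cal,p,h)[:2] for p in b]); print(w.round(4).tolist(), [round(float(np.degrees(np.arctan2(*(w[(k+1)%4]-w[k])[::-1]))),1) for k in range(2)],[round(float(np.linalg.norm(w[(k+1)%4]-w[k])),4) for k in range(2)])
tp=optics.get_calibration('top'); sd=optics.get_calibration('side')
print('hole loose',pix2w(tp,[110+123/2.35,120+143/2.35],.026),pix2w(sd,[130+183/2.4,110+93/2.4],.026))
print('hole seat',pix2w(tp,[110+409/2.35,120+180/2.35],.056),pix2w(sd,[130+370/2.4,110+230/2.4],.056))
print('rodtop',pix2w(tp,[110+650/2.35,120+169/2.35],.122),pix2w(sd,[130+617/2.4,110+310/2.4],.122))
o=ctrl.get_obs(); Rt=R.from_euler('xyz',o['eef_rot']).as_matrix(); print(Rt.round(3))
w=optics.get_calibration('wrist'); print((Rt.T@Rc(w)).round(3), Rt.T@(np.array(w['origin'])-o['ee_pos']))
E
```

```text
top [139, 168, 48, 25, 743] [0.60298237 0.25222147 0.026     ]
[[0.5858, 0.3109], [0.6348, 0.3058], [0.6202, 0.1928], [0.5717, 0.1982]] [-6.0, -97.4] [0.0493, 0.114]
top [258, 182, 51, 30, 667] [ 0.55993166 -0.03947085  0.056     ]
[[0.573, 0.019], [0.5948, -0.0873], [0.5467, -0.097], [0.5249, 0.009]] [-78.4, -168.6] [0.1085, 0.0491]
top [160, 230, 47, 23, 766] [0.45751368 0.20040066 0.026     ]
[[0.4784, 0.2582], [0.4854, 0.1454], [0.4373, 0.1422], [0.43, 0.2548]] [-86.4, -176.2] [0.113, 0.0482]
side [187, 135, 40, 29, 443] [0.60065739 0.24747636 0.026     ]
side [148, 173, 48, 33, 631] [0.45548422 0.19532002 0.026     ]
side [255, 189, 59, 39, 831] [ 0.55797938 -0.04861547  0.056     ]
hole loose [0.60127885 0.25102172 0.026     ] [0.6007107  0.24845365 0.026     ]
hole seat [ 0.55857851 -0.04094546  0.056     ] [ 0.55768173 -0.04454367  0.056     ]
rodtop [ 0.56199835 -0.2606985   0.122     ] [ 0.56182145 -0.26284526  0.122     ]
[[ 0.     0.386  0.922]
 [ 0.     0.922 -0.386]
 [-1.     0.    -0.   ]]
[[ 0.    -0.245  0.97 ]
 [ 1.    -0.001 -0.   ]
 [ 0.001  0.97   0.245]] [-1.62218950e-01 -9.27630065e-05 -7.04933200e-02]
```

```bash
cat >> h.py <<'E'
from scipy.spatial.transform import Rotation as R
def go(p,yaw=None):
    "yaw deg: world direction of tool y (tool pointing down)"
    o=ctrl.get_obs(); Rt=R.from_euler('xyz',o['eef_rot']).as_matrix()
    cur=np.degrees(np.arctan2(Rt[1,1],Rt[0,1]))
    if yaw is None: yaw=cur
    y=np.radians(yaw)
    T=np.array([[0,np.cos(y),np.sin(y)],[0,np.sin(y),-np.cos(y)],[-1,0,0]])
    print('t',o['time_s'],'pos',o['ee_pos'].round(4),'yaw',round(cur,2),'trans',(Rt.T@(np.array(p)-o['ee_pos'])/.025).round(2).tolist(),'turn',(np.degrees(R.from_matrix(Rt.T@T).as_rotvec())/5).round(2).tolist())
E
python3 -c "
from h import *
go([.602,.25,.13],-6.7)"
```

```text
t 1.35 pos [0.2125 0.5073 0.2245] yaw 67.27 trans [3.78, -3.47, 18.34] turn [14.79, -0.0, -0.0]
```

>>> {"api": "arm_command", "payload": {
  "deltas": [
    {"translation":[3.78,-3.47,18.34],"turn":[14.8,0,0]},
    {"translation":[3.78,-3.47,18.34],"turn":[14.8,0,0]},
    {"translation":[3.78,-3.47,18.34],"turn":[14.8,0,0]},
    {"translation":[3.78,-3.47,18.34],"turn":[14.8,0,0]},
    {"translation":[3.78,-3.47,18.34],"turn":[14.8,0,0]},
    {"translation":[3.78,-3.47,18.34],"turn":[14.8,0,0]},
    {"translation":[3.78,-3.47,18.34],"turn":[14.8,0,0]},
    {"translation":[3.78,-3.47,18.34],"turn":[14.8,0,0]},
    {"translation":[3.78,-3.47,18.34],"turn":[14.8,0,0]},
    {"translation":[3.78,-3.47,18.34],"turn":[14.8,0,0]},
    {"translation":[3.78,-3.47,18.34],"turn":[14.8,0,0]},
    {"translation":[3.78,-3.47,18.34],"turn":[14.8,0,0]}
  ],
  "gripper": 80
}}

```text
time_s: 2.35
ee_pos: [0.6047, 0.2466, 0.1284]
eef_rot: [-0.643, 1.57, -2.338]
force: [-0.9, 0.4, 0.5]
grip_width: 0.0801
```

>>> {"api": "arm_command", "payload": {
  "deltas": [
    {"translation":[0,0,0],"turn":[0,0,0]},
    {"translation":[0,0,0],"turn":[0,0,0]},
    {"translation":[0,0,0],"turn":[0,0,0]}
  ]
}}

```text
time_s: 2.6
ee_pos: [0.6013, 0.2507, 0.1301]
eef_rot: [-2.25, 1.571, 2.346]
force: [-0.9, -0.2, 0.1]
grip_width: 0.0798
```

```bash
python3 - <<'E'
from h import *
o=ctrl.get_obs();print(o['time_s'],o['ee_pos'],o['joint_vel'].max())
go([.602,.25,.13],-6.7)
cal=optics.get_calibration('wrist');save('w1','wrist')
for t in ['loose_rack']: 
    for d in models.mark_of(t,'wrist'): print(d, pix2w(cal,d['at'],0.0))
np.save('w1.npy',cal,allow_pickle=True)
E
```

```text
2.6 [0.60132293 0.2506764  0.13008706] 0.015591786154780338
t 2.6 pos [0.6013 0.2507 0.1301] yaw -6.7 trans [0.0, 0.03, 0.02] turn [0.0, -0.0, 0.0]
{'at': [283.1, 202.2], 'score': 0.72} [0.60445995 0.25311562 0.        ]
```

View pics/w1.png

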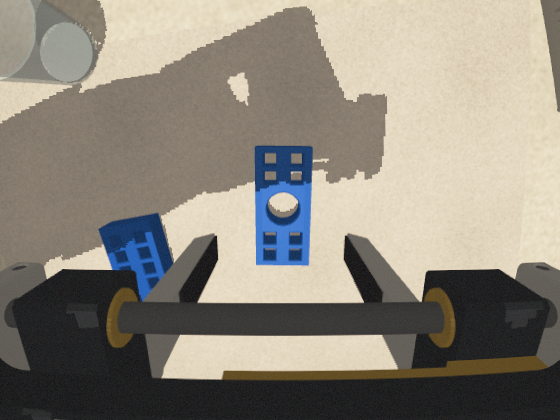

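The wrist view shows the loose rack (hole at about 283,204) between the fingers, with the plain rack off to the left (about 140,250). I'll fit the rack outline.

```bash
cat >> h.py <<'E'
from scipy.optimize import minimize
def blue(im_bgr):
    hsv=cv2.cvtColor(im_bgr,cv2.COLOR_BGR2HSV)
    return ((hsv[...,0]>95)&(hsv[...,0]<130)&(hsv[...,1]>120)).astype(np.uint8)
def rackfit(cal,mask,p0,yaw0,zb,H=.026,wells=True):
    "fit box silhouette of rack (x,y,yaw) by IoU with filled mask"
    cs,_=cv2.findContours(mask,cv2.RETR_EXTERNAL,2); f=np.zeros_like(mask); cv2.drawContours(f,[max(cs,key=cv2.contourArea)],-1,1,-1)
    S=4; x,y,w,h=cv2.boundingRect(f); x-=15;y-=15;w+=30;h+=30
    F=cv2.resize(f[y:y+h,x:x+w].astype(np.float32),None,fx=S,fy=S,interpolation=cv2.INTER_NEAREST)
    def sil(q):
        a=np.radians(q[2]);c,s=np.cos(a),np.sin(a);P=[]
        for sx in(-.025,.025):
            for sy in(-.055,.055):
                for z in(zb,zb+H):
                    P.append((w2pix(cal,[q[0]+c*sx-s*sy,q[1]+s*sx+c*sy,z])-[x,y]+.5)*S)
        hull=cv2.convexHull(np.array(P,np.float32)); m=np.zeros_like(F); cv2.fillConvexPoly(m,np.round(hull*16).astype(np.int32),1,shift=4); return m
    cost=lambda v: np.abs(sil([v[0]/1e3,v[1]/1e3,v[2]])-F).sum()/F.sum()
    b=None
    for k in range(3):
        v0=np.array([p0[0]*1e3,p0[1]*1e3,yaw0]) if b is None else b.x
        b=minimize(cost,v0,method='Nelder-Mead',options=dict(initial_simplex=v0+np.array([[0,0,0],[4,0,0],[0,4,0],[0,0,3]])/(k+1),xatol=.02,fatol=1e-6))
    return b.x,b.fun
E
python3 - <<'E'
from h import *
cal=np.load('w1.npy',allow_pickle=True).item()
im=cv2.imread('pics/w1.png'); m=blue(im); m[:,:240]=0;m[:,330:]=0
print(rackfit(cal,m,[.602,.25],-6.7,0))
# hole: non-blue region inside
cs,hi=cv2.findContours(m,cv2.RETR_CCOMP,2)
for c,h in zip(cs,hi[0]):
    if h[3]>=0 and cv2.contourArea(c)>200:
        mo=cv2.moments(c);print(cv2.boundingRect(c),mo['m10']/mo['m00'],mo['m01']/mo['m00'])
# top camera fits
calt=optics.get_calibration('top'); t=cv2.imread('pics/top0.png'); mt=blue(t)
a=mt.copy();a[:,:250]=0; print('seat top',rackfit(calt,a,[.559,-.041],11.6,.03))
a=mt.copy();a[:,250:]=0;a[210:]=0; print('loose top',rackfit(calt,a,[.602,.25],-6.7,0))
cals=optics.get_calibration('side'); t=cv2.imread('pics/side0.png'); mt=blue(t)
a=mt.copy();a[:,:250]=0; print('seat side',rackfit(cals,a,[.559,-.041],11.6,.03))
a=mt.copy();a[:,250:]=0;a[172:]=0; print('loose side',rackfit(cals,a,[.602,.25],-6.7,0))
cv2.imwrite('pics/w1c.png',cv2.resize(im[130:280,230:340],None,fx=4,fy=4,interpolation=0))
E
```

```text
(array([603.66882263, 253.48016533,  -7.13472609]), np.float64(0.012356322258710861))
(266, 191, 33, 28) 282.4911616161616 204.3633838383838
seat top (array([560.85944693, -39.40213664,  11.84460298]), np.float64(0.0821286141872406))
loose top (array([604.17085193, 255.68488471,  -8.1956579 ]), np.float64(0.09151547402143478))
seat side (array([559.33149376, -40.5845752 ,  10.5340601 ]), np.float64(0.24944911897182465))
loose side (array([607.44748871, 254.17932652, -13.36687686]), np.float64(0.29154303669929504))
```

View pics/w1c.png

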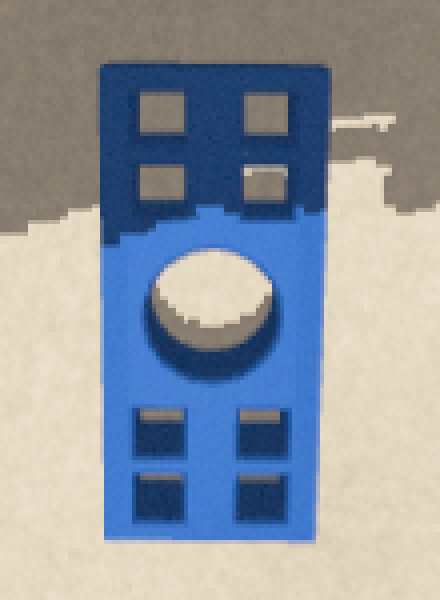

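Fit agrees with the top view: rack at (0.6037, 0.2535), yaw -7.1°. Now I'll go down and grip it.

```bash
python3 -c "
from h import *
go([.6037,.2535,.024],-7.1)"
```

```text
t 2.7 pos [0.6012 0.2511 0.1305] yaw -6.65 trans [4.26, 0.09, -0.11] turn [0.09, -0.0, -0.01]
```

>>> {"api": "arm_command", "payload": {
  "deltas": [
    {"translation":[2.2,0.09,-0.11],"turn":[0.09,0,0]},
    {"translation":[2.2,0.09,-0.11],"turn":[0.09,0,0]},
    {"translation":[3.4,0.09,-0.11],"turn":[0.09,0,0]},
    {"translation":[4.0,0.09,-0.11],"turn":[0.09,0,0]},
    {"translation":[4.24,0.09,-0.11],"turn":[0.09,0,0]},
    {"translation":[4.24,0.09,-0.11],"turn":[0.09,0,0]},
    {"translation":[4.24,0.09,-0.11],"turn":[0.09,0,0]}
  ]
}}

```text
time_s: 3.28
ee_pos: [0.6047, 0.253, 0.0251]
eef_rot: [2.036, 1.57, 0.34]
force: [-0.4, 0.5, 0.7]
grip_width: 0.0802
```

>>> {"api": "arm_command", "payload": {
  "deltas": [
    {"translation":[0,0,0],"turn":[0,0,0]},
    {"translation":[0,0,0],"turn":[0,0,0]},
    {"translation":[0,0,0],"turn":[0,0,0]},
    {"translation":[0,0,0],"turn":[0,0,0]},
    {"translation":[0,0,0],"turn":[0,0,0]},
    {"translation":[0,0,0],"turn":[0,0,0]}
  ],
  "gripper": 40,
  "force": 20
}}

```text
time_s: 3.78
ee_pos: [0.6046, 0.2526, 0.0243]
eef_rot: [2.198, 1.57, 0.501]
force: [-0.9, -0.6, 3.2]
grip_width: 0.0498
```

```bash
python3 -c "
from h import *
for i in range(3):
  go([.5600,-.0400,.16],11.3); optics.camera('top')
save('w2','wrist')"
```

```text
t 3.7833 pos [0.6046 0.2526 0.0243] yaw -7.19 trans [-5.43, -0.3, 11.83] turn [-3.7, -0.0, -0.0]
t 3.8333 pos [0.6045 0.2526 0.0243] yaw -7.18 trans [-5.43, -0.3, 11.83] turn [-3.7, -0.0, -0.0]
t 3.8833 pos [0.6046 0.2526 0.0243] yaw -7.18 trans [-5.43, -0.3, 11.83] turn [-3.7, -0.0, -0.0]
```

View pics/w2.png

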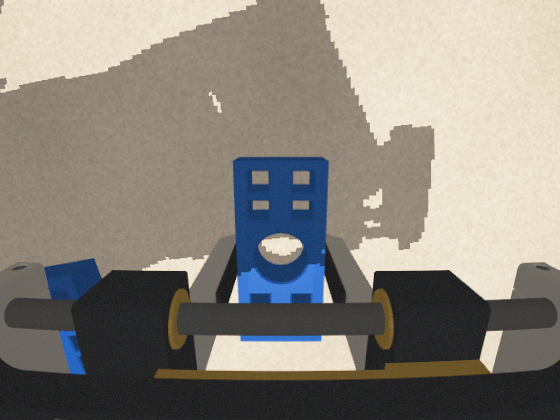

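Gripped: opening 49.8 mm, and the picture shows the rack squarely between the pads. I'll lift and view the seated rack with the held one offset to the side.

```bash
python3 -c "
from h import *
go([.5816,-.148,.165],11.3)"
```

```text
t 3.9833 pos [0.6046 0.2525 0.0243] yaw -7.19 trans [-5.63, 1.09, 16.01] turn [-3.7, -0.0, -0.0]
```

>>> {"api": "arm_command", "payload": {
  "deltas": [
    {"translation":[-1.0,0,0],"turn":[0,0,0]},
    {"translation":[-2.5,0,0],"turn":[0,0,0]},
    {"translation":[-4,0,0],"turn":[0,0,0]},
    {"translation":[-5.63,0.1,1.5],"turn":[-0.5,0,0]},
    {"translation":[-5.63,0.2,3],"turn":[-1,0,0]},
    {"translation":[-5.63,0.3,4.5],"turn":[-1.5,0,0]},
    {"translation":[-5.63,0.4,6],"turn":[-2,0,0]},
    {"translation":[-5.63,0.5,7.5],"turn":[-2.5,0,0]},
    {"translation":[-5.63,0.6,9],"turn":[-3,0,0]},
    {"translation":[-5.63,0.7,10.5],"turn":[-3.5,0,0]},
    {"translation":[-5.63,0.8,12],"turn":[-3.7,0,0]},
    {"translation":[-5.63,0.9,13.5],"turn":[-3.7,0,0]}
  ]
}}

```text
time_s: 4.98
ee_pos: [0.584, -0.087, 0.1644]
eef_rot: [-1.848, 1.57, 3.063]
force: [1.5, -0.3, -0.2]
grip_width: 0.0497
```

```bash
python3 -c "
from h import *
go([.5816,-.148,.165],11.3)"
```

```text
t 4.9833 pos [ 0.584  -0.087   0.1644] yaw 11.39 trans [-0.02, -0.58, 2.37] turn [0.02, -0.0, 0.0]
```

>>> {"api": "arm_command", "payload": {
  "deltas": [
    {"translation":[0,-0.4,1.3],"turn":[0,0,0]},
    {"translation":[0,-0.6,2.42],"turn":[0,0,0]},
    {"translation":[0,-0.6,2.42],"turn":[0,0,0]},
    {"translation":[0,-0.6,2.42],"turn":[0,0,0]},
    {"translation":[0,-0.6,2.42],"turn":[0,0,0]},
    {"translation":[0,-0.6,2.42],"turn":[0,0,0]}
  ]
}}

```text
time_s: 5.48
ee_pos: [0.5818, -0.1464, 0.1645]
eef_rot: [-2.379, 1.57, 2.532]
force: [0.5, -0.5, -1.0]
grip_width: 0.05
```

```bash
python3 -c "
from h import *
o=ctrl.get_obs();print(o['time_s'],o['ee_pos'],o['eef_rot'],o['force'])
cal=optics.get_calibration('wrist');im=save('w3','wrist');np.save('w3.npy',cal,allow_pickle=True)
b=blue(im[:,:,::-1].copy());cv2.imwrite('pics/w3m.png',b*255)
print(cv2.connectedComponentsWithStats(b)[2])
"
```

```text
5.4833 [ 0.5817927  -0.14635305  0.16454297] [-2.37867805  1.57042994  2.53230615] [ 0.49546258 -0.4808379  -0.99106071]
[[     0      0    560    420 217302]
 [   249     17     62    136   6263]
 [   233    157     95    146  11206]
 [   240    335     81      7    429]]
```

View pics/w3.png

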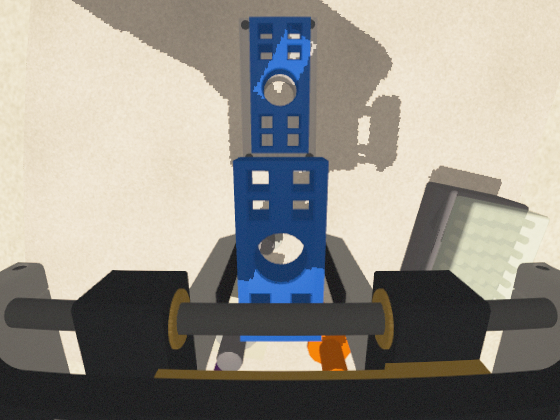

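The seated rack sits at rows 17–152 (hole about 280,90); the held rack starts at row 157. The small grey rod (230,360) and the orange one (330,350) are below. I'll fit both racks.

```bash
python3 - <<'E'
from h import *
cal=np.load('w3.npy',allow_pickle=True).item()
im=cv2.imread('pics/w3.png'); b=blue(im)
a=b.copy();a[155:]=0
r,c=rackfit(cal,a,[.56,-.04],11.4,.03);print('seated',r,c)
# held: tool pose
p=np.array([0.5817927,-0.14635305,0.16454297]);yaw=11.35
y=np.radians(yaw);zt=np.array([np.sin(y),-np.cos(y)]);yt=np.array([np.cos(y),np.sin(y)])
a=b.copy();a[:156]=0
pts=np.argwhere(a)[:,::-1];hull=cv2.convexHull(pts.astype(np.int32));f=np.zeros_like(a);cv2.fillConvexPoly(f,hull,1)
for zb in (.1395,.1405,.1415):
    r2,c2=rackfit(cal,f,p[:2],yaw,zb);d=r2[:2]/1e3-p[:2];print('held',zb,r2,c2,'tool z',d@zt,'tool y',d@yt)
E
```

```text
seated [559.76304568 -40.31194708  11.17494386] 0.01316201314330101
held 0.1395 [ 581.42436271 -145.66835663   11.3311343 ] 0.03508399426937103 tool z -0.0007437924639732975 tool y -0.00022638492529031393
held 0.1405 [ 581.50818841 -145.44555801   11.32715879] 0.024573199450969696 tool z -0.0009457368327348426 tool y -0.00010035140417496313
held 0.1415 [ 581.49460501 -145.41076931   11.3055462 ] 0.014972102828323841 tool z -0.0009825184135438957 tool y -0.00010682267822153314
```

```bash
python3 - <<'E'
from h import *
im=cv2.imread('pics/w3.png')
cv2.imwrite('pics/w3c.png',cv2.resize(im[5:165,225:335],None,fx=5,fy=3.7,interpolation=0))
cv2.imwrite('pics/w3d.png',cv2.resize(im[60:120,250:312],None,fx=10,fy=10,interpolation=0))
go([.56,-.0412,.110],11.2)
E
```

```text
t 5.5333 pos [ 0.5819 -0.1463  0.1646] yaw 11.4 trans [2.19, -0.03, -4.29] turn [0.04, -0.0, 0.0]
```

View pics/w3c.png

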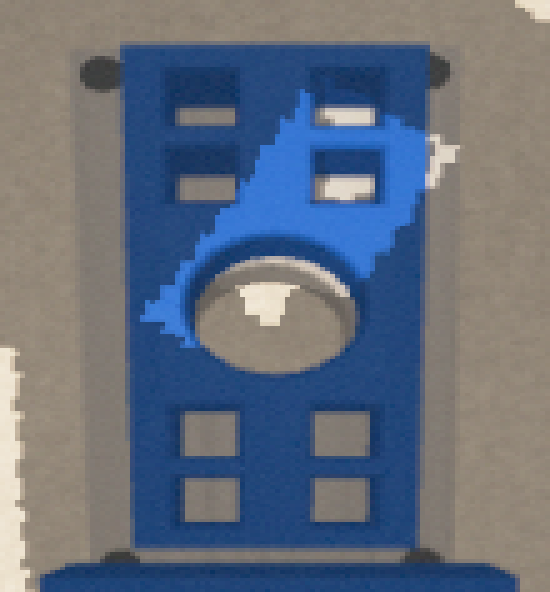

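View pics/w3d.png

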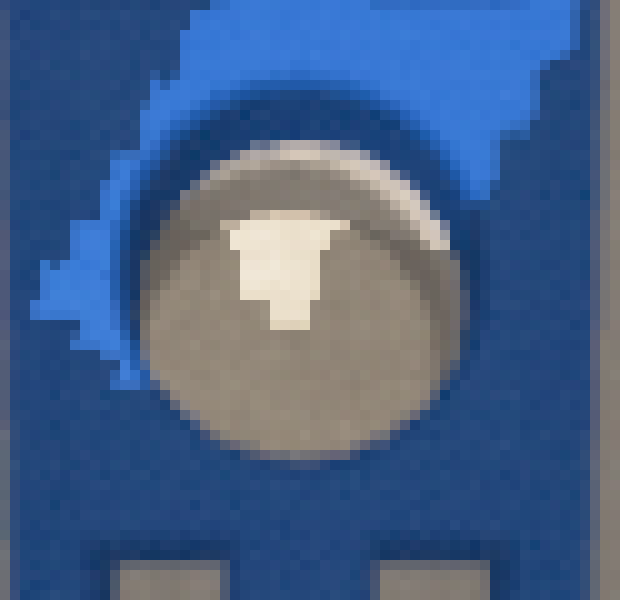

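```bash
python3 - <<'E'
from h import *
cal=np.load('w3.npy',allow_pickle=True).item()
c=np.array([.55976,-.04031]);a=np.radians(11.17);X=np.array([np.cos(a),np.sin(a)]);Y=np.array([-np.sin(a),np.cos(a)])
def loc(u,v,z):
    d=pix2w(cal,[u,v],z)[:2]-c; return (np.array([d@X,d@Y])*1e3).round(1)
im=cv2.imread('pics/w3.png').astype(int)
g=im.sum(2)
for v in (40,60,80,100,120,140):
    print(v,[int(x) for x in g[v,234:254]],[int(x) for x in g[v,306:324]])
def prof(u): print('col',u,[int(x) for x in g[8:22,u]])
for u in (255,265,300): prof(u)
S=10;O=np.array([250,60])
for name,off in (('0',(0,0)),):
    vis=cv2.resize(cv2.imread('pics/w3.png')[60:120,250:312],None,fx=S,fy=S,interpolation=0)
    for z,col in ((.056,(0,255,255)),(.030,(0,0,255)),(.0,(0,255,0))):
        P=[(w2pix(cal,[*(c+.015*(np.cos(t)*X+np.sin(t)*Y)),z])-O+.5)*S for t in np.linspace(0,6.283,60)]
        cv2.polylines(vis,[np.round(P).astype(np.int32)],True,col,1)
    cv2.imwrite('pics/w3e.png',vis)
E
```

```text
40 [403, 410, 408, 403, 404, 375, 363, 360, 365, 371, 370, 372, 368, 368, 356, 312, 232, 238, 235, 221] [378, 382, 343, 325, 351, 375, 375, 371, 364, 371, 371, 396, 398, 407, 397, 405, 392, 398]
60 [388, 401, 399, 408, 404, 389, 381, 368, 358, 359, 362, 363, 365, 375, 369, 326, 248, 233, 233, 227] [391, 337, 255, 248, 337, 376, 382, 369, 375, 375, 373, 388, 410, 413, 413, 406, 404, 393]
80 [409, 407, 403, 402, 404, 397, 382, 372, 371, 366, 362, 368, 366, 364, 366, 344, 278, 234, 220, 228] [229, 228, 226, 270, 342, 377, 377, 372, 368, 366, 378, 401, 394, 403, 400, 403, 406, 400]
100 [413, 403, 400, 405, 408, 405, 401, 382, 352, 368, 367, 367, 364, 362, 369, 364, 292, 229, 223, 230] [236, 220, 229, 296, 364, 368, 364, 370, 368, 358, 377, 393, 395, 401, 400, 398, 396, 395]
120 [414, 411, 409, 411, 403, 395, 408, 399, 369, 364, 369, 368, 369, 364, 356, 366, 334, 248, 226, 232] [231, 231, 248, 314, 361, 372, 378, 371, 362, 366, 388, 408, 406, 412, 413, 406, 401, 407]
140 [397, 403, 408, 395, 404, 397, 399, 404, 380, 373, 364, 356, 357, 365, 362, 363, 362, 263, 217, 220] [225, 221, 274, 359, 360, 371, 364, 363, 363, 371, 414, 408, 399, 390, 406, 394, 395, 401]
col 255 [391, 388, 377, 387, 385, 386, 387, 388, 343, 267, 231, 236, 237, 226]
col 265 [397, 383, 377, 392, 388, 395, 395, 392, 338, 258, 224, 231, 233, 234]
col 300 [396, 412, 414, 406, 403, 402, 407, 401, 345, 264, 240, 238, 228, 223]
```

View pics/w3e.png

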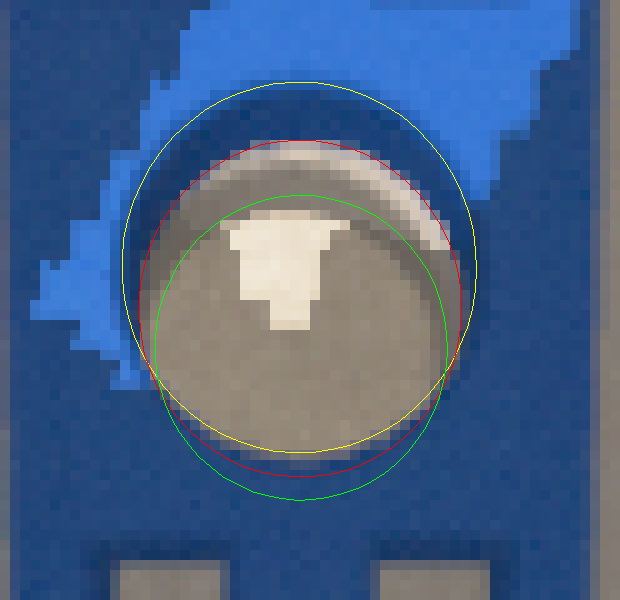

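```bash
python3 - <<'E'
from h import *
cal=np.load('w3.npy',allow_pickle=True).item()
c=np.array([.55976,-.04031]);a=np.radians(11.17);X=np.array([np.cos(a),np.sin(a)]);Y=np.array([-np.sin(a),np.cos(a)])
def loc(u,v,z):
    d=pix2w(cal,[u,v],z)[:2]-c; return (np.array([d@X,d@Y])*1e3).round(1).tolist()
for v,l,r in ((40,238.7,316.7),(60,239.5,316.8),(100,240.8,315.8),(120,241.6,315.6),(140,242,315.5)):
    A,B=loc(l,v,.03),loc(r,v,.03);print(v,A,B,(A[0]+B[0])/2,B[0]-A[0])
im=cv2.imread('pics/w3.png')
cv2.imwrite('pics/w3f.png',cv2.resize(cv2.convertScaleAbs(im[60:120,250:312],alpha=2.2,beta=-160),None,fx=10,fy=10,interpolation=0))
for u in (270,275,280,285,290): print(u,[int(x) for x in im[70:110,u].sum(1)])
for v in (88,92,96,100): print(v,[int(x) for x in im[v,260:302].sum(1)])
E
```

```text
40 [-37.0, 44.0] [33.6, 44.1] -1.6999999999999993 70.6
60 [-36.6, 26.8] [34.0, 26.9] -1.3000000000000007 70.6
100 [-36.2, -8.5] [34.0, -8.4] -1.1000000000000014 70.2
120 [-35.8, -26.7] [34.3, -26.6] -0.75 70.1
140 [-35.9, -45.4] [34.7, -45.2] -0.5999999999999979 70.6
270 [326, 280, 209, 177, 192, 200, 193, 331, 423, 357, 342, 341, 336, 300, 384, 389, 383, 390, 386, 403, 395, 402, 401, 401, 396, 401, 402, 393, 400, 411, 405, 402, 360, 264, 236, 231, 225, 228, 232, 241]
275 [195, 217, 200, 202, 360, 513, 499, 395, 367, 359, 360, 517, 671, 681, 676, 666, 677, 686, 682, 660, 412, 407, 398, 399, 395, 410, 404, 408, 399, 414, 415, 407, 408, 395, 366, 283, 227, 223, 242, 227]
280 [204, 212, 210, 220, 520, 597, 452, 369, 368, 374, 364, 575, 669, 665, 663, 658, 667, 669, 671, 671, 653, 661, 623, 385, 389, 391, 391, 389, 406, 400, 401, 411, 407, 422, 405, 344, 264, 228, 232, 225]
285 [222, 209, 212, 220, 277, 543, 597, 546, 417, 363, 374, 379, 326, 393, 389, 411, 400, 406, 409, 399, 399, 403, 406, 405, 400, 398, 396, 388, 383, 388, 394, 401, 403, 415, 357, 247, 215, 243, 243, 233]
290 [364, 31
[... 349 characters left out ...]
8, 346, 300, 299, 329, 328, 217, 186, 207, 225, 228, 235]
92 [411, 363, 269, 201, 330, 410, 409, 394, 386, 397, 401, 396, 412, 409, 400, 398, 418, 621, 622, 615, 623, 403, 404, 397, 396, 406, 413, 401, 404, 406, 397, 404, 394, 327, 308, 323, 241, 206, 215, 241, 232, 229]
96 [243, 236, 400, 304, 327, 400, 400, 395, 401, 403, 402, 411, 407, 395, 408, 404, 408, 404, 399, 397, 391, 396, 395, 394, 392, 396, 394, 392, 398, 391, 397, 407, 384, 354, 304, 274, 211, 231, 240, 236, 230, 232]
100 [244, 228, 237, 231, 237, 229, 208, 312, 402, 407, 405, 407, 413, 406, 399, 415, 414, 402, 402, 408, 401, 398, 399, 395, 403, 394, 406, 403, 397, 403, 406, 392, 344, 238, 223, 229, 229, 233, 236, 236, 225, 237]
```

View pics/w3f.png

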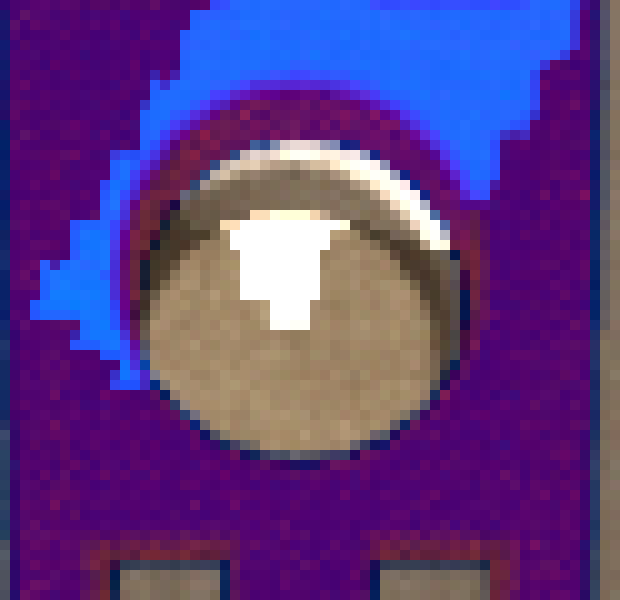

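Foot hole is about (-1.3, -1.6) mm from the seated rack's axis (rack frame), within the 4 mm allowed. I'll move over the seated rack.

>>> {"api": "arm_command", "payload": {
  "deltas": [
    {"translation":[0,0,-1.3],"turn":[0,0,0]},
    {"translation":[0.4,0,-2.6],"turn":[0,0,0]},
    {"translation":[1.0,0,-3.8],"turn":[0,0,0]},
    {"translation":[1.7,-0.03,-4.29],"turn":[0.04,0,0]},
    {"translation":[2.19,-0.03,-4.29],"turn":[0.04,0,0]},
    {"translation":[2.19,-0.03,-4.29],"turn":[0.04,0,0]},
    {"translation":[2.19,-0.03,-4.29],"turn":[0.04,0,0]},
    {"translation":[2.19,-0.03,-4.29],"turn":[0.04,0,0]}
  ]
}}

```text
time_s: 6.2
ee_pos: [0.5606, -0.0431, 0.1108]
eef_rot: [1.169, 1.57, -0.208]
force: [0.1, -0.5, -0.4]
grip_width: 0.0499
```

```bash
python3 -c "
from h import *
go([.56,-.0412,.0808],11.2)
optics.camera('top')
go([.56,-.0412,.0808],11.2)"
```

```text
t 6.2 pos [ 0.5606 -0.0431  0.1108] yaw 11.08 trans [1.2, -0.01, -0.08] turn [-0.02, 0.01, -0.01]
t 6.25 pos [ 0.5606 -0.0432  0.1109] yaw 11.07 trans [1.2, -0.01, -0.08] turn [-0.03, 0.01, -0.02]
```

>>> {"api": "arm_command", "payload": {
  "deltas": [
    {"translation":[0.3,-0.01,-0.08],"turn":[-0.02,0,0]},
    {"translation":[0.6,-0.01,-0.08],"turn":[-0.02,0,0]},
    {"translation":[0.9,-0.01,-0.08],"turn":[-0.02,0,0]},
    {"translation":[1.1,-0.01,-0.08],"turn":[-0.02,0,0]},
    {"translation":[1.2,-0.01,-0.08],"turn":[-0.02,0,0]},
    {"translation":[1.2,-0.01,-0.08],"turn":[-0.02,0,0]},
    {"translation":[1.2,-0.01,-0.08],"turn":[-0.02,0,0]}
  ]
}}

```text
time_s: 6.83
ee_pos: [0.5592, -0.0406, 0.0799]
eef_rot: [-1.618, 1.57, -2.993]
force: [-2.9, 0.4, 3.7]
grip_width: 0.0499
```

```bash
python3 -c "
from h import *
go([.56,-.0412,.0803],11.2)
a=save('s4','side');print(ctrl.get_obs()['force'])
cv2.imwrite('pics/s4c.png',cv2.resize(a[150:250,230:340,::-1],None,fx=6,fy=6,interpolation=0))"
```

```text
t 6.8333 pos [ 0.5592 -0.0406  0.0799] yaw 11.21 trans [-0.01, 0.03, 0.03] turn [0.0, -0.0, 0.01]
[-3.10915844 -0.24681847  3.2397126 ]
```

View pics/s4c.png

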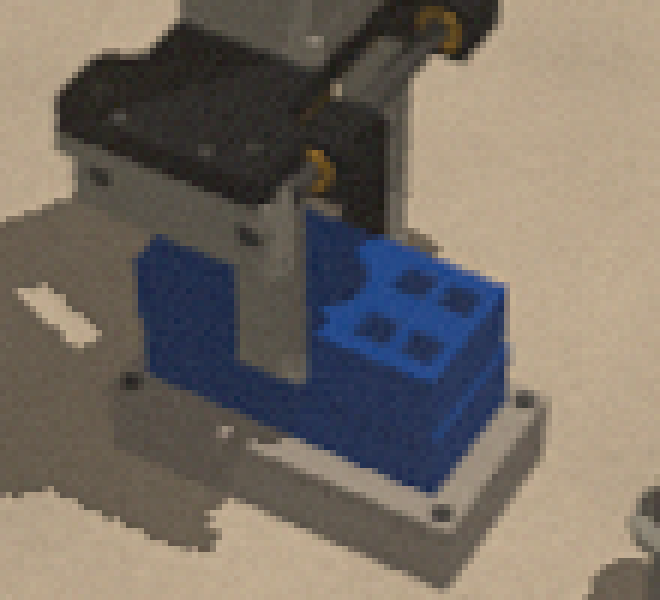

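Contact force about 3 N, and the edges line up in the side crop. I'll release and rise.

>>> {"api": "arm_command", "payload": {
  "deltas": [
    {"translation":[0,0,0],"turn":[0,0,0]},
    {"translation":[0,0,0],"turn":[0,0,0]},
    {"translation":[0,0,0],"turn":[0,0,0]},
    {"translation":[0,0,0],"turn":[0,0,0]},
    {"translation":[-0.5,0,0],"turn":[0,0,0]},
    {"translation":[-2,0,0],"turn":[0,0,0]},
    {"translation":[-3.5,0,0],"turn":[0,0,0]},
    {"translation":[-4.2,0,0.6],"turn":[0,0,0]},
    {"translation":[-4.2,0,1.6],"turn":[0,0,0]},
    {"translation":[-4.2,0,1.6],"turn":[0,0,0]},
    {"translation":[-4.2,0,1.6],"turn":[0,0,0]},
    {"translation":[-4.2,0,1.6],"turn":[0,0,0]}
  ],
  "gripper": 74
}}

```text
time_s: 7.88
ee_pos: [0.5668, -0.0793, 0.1843]
eef_rot: [-2.133, 1.57, 2.775]
force: [-0.1, -0.2, -0.3]
grip_width: 0.0737
```

```bash
python3 - <<'E'
from h import *
o=ctrl.get_obs();print(o['time_s'],o['ee_pos'],o['joint_vel'].round(3))
cal=optics.get_calibration('wrist');im=save('w5','wrist');np.save('w5.npy',cal,allow_pickle=True)
b=blue(im[:,:,::-1].copy())
print(rackfit(cal,b,[.5598,-.0403],11.2,.056),rackfit(cal,b,[.5598,-.0403],11.2,.030,.052))
cv2.imwrite('pics/w5c.png',cv2.resize(im[60:270,215:345,::-1],None,fx=4,fy=2.8*1.0,interpolation=0))
go([.5620,-.2620,.19],-25)
E
```

```text
7.8833 [ 0.56681011 -0.07933352  0.18433357] [ 0.012 -0.     0.002 -0.001  0.    -0.001]
(array([559.01047387, -39.54706929,  11.16871895]), np.float64(0.009823285043239594)) (array([559.01047387, -39.54706929,  11.16871895]), np.float64(0.009823285043239594))
t 7.9333 pos [ 0.5668 -0.0791  0.1843] yaw 11.23 trans [-0.23, -1.61, 7.14] turn [7.25, -0.0, 0.01]
```

View pics/w5.png

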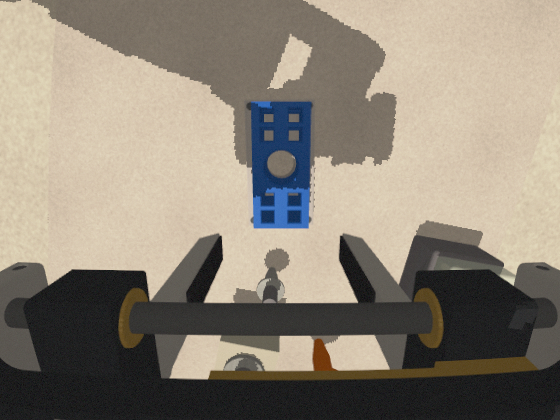

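View pics/w5c.png

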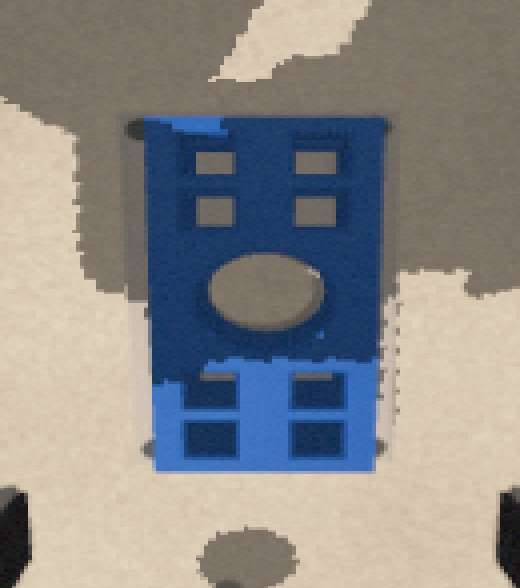

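The top rack sits square on the seated one, centre (0.5590, -0.0395), about 1 mm from the seated axis. The holes line up at about (281,163). Now I'll look over the rod.

```bash
python3 -c "
from h import *
go([.5620,-.2625,.205],11.2)"
```

```text
t 7.9333 pos [ 0.5668 -0.0791  0.1843] yaw 11.23 trans [-0.83, -1.62, 7.16] turn [0.01, -0.01, 0.01]
```

>>> {"api": "arm_command", "payload": {
  "deltas": [
    {"translation":[-0.83,-0.3,1.2],"turn":[0,0,0]},
    {"translation":[-0.83,-0.6,2.6],"turn":[0,0,0]},
    {"translation":[-0.83,-0.9,4],"turn":[0,0,0]},
    {"translation":[-0.83,-1.2,5.3],"turn":[0,0,0]},
    {"translation":[-0.83,-1.5,6.5],"turn":[0,0,0]},
    {"translation":[-0.83,-1.62,7.16],"turn":[0,0,0]},
    {"translation":[-0.83,-1.62,7.16],"turn":[0,0,0]},
    {"translation":[-0.83,-1.62,7.16],"turn":[0,0,0]},
    {"translation":[-0.83,-1.62,7.16],"turn":[0,0,0]}
  ],
  "gripper": 64
}}

```text
time_s: 8.68
ee_pos: [0.5625, -0.2617, 0.2055]
eef_rot: [-2.635, 1.57, 2.274]
force: [0.9, 1.0, 1.0]
grip_width: 0.0639
```

```bash
python3 - <<'E'
from h import *
o=ctrl.get_obs();print(o['time_s'],o['ee_pos'],o['joint_vel'].round(3))
cal=optics.get_calibration('wrist');im=save('w6','wrist');np.save('w6.npy',cal,allow_pickle=True)
for d in models.mark_of('rod','wrist'): print('mark',d,pix2w(cal,d['at'],.006))
for d in models.cut_out('rod','wrist'): print(d['box'],d['score'],np.argwhere(d['pixels']).mean(0)[::-1])
E
```

```text
8.6833 [ 0.56245354 -0.26169419  0.20547029] [ 0.008 -0.009  0.001 -0.002  0.    -0.003]
mark {'at': [306.9, 121.9], 'score': 0.98} [ 0.57660176 -0.17533084  0.006     ]
mark {'at': [353.4, 211.6], 'score': 0.87} [ 0.65618923 -0.26880183  0.006     ]
mark {'at': [280.0, 189.9], 'score': 0.76} [ 0.56165238 -0.25979064  0.006     ]
mark {'at': [262.6, 259.5], 'score': 0.56} [ 0.55735106 -0.35352299  0.006     ]
[236.3, 254.0, 276.7, 302.9] 0.94 [256.90084388 281.96061885]
[348.8, 208.0, 393.9, 248.6] 0.87 [370.28589662 227.54562859]
[294.7, 104.1, 324.4, 132.7] 0.7 [309.60723861 118.61796247]
[257.5, 185.1, 303.6, 228.1] 0.66 [279.81875  206.909375]
```

View pics/w6.png

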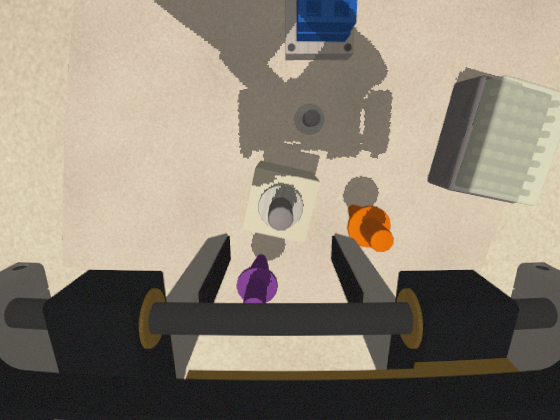

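Rod in its stand: collar about (280,205), grip top about (281,216). The small grey rod is at (310,119), orange at (370,228) and purple at (257,285). I'll do a close check with an overlay.

```bash
python3 - <<'E'
from h import *
cal=np.load('w6.npy',allow_pickle=True).item()
im=cv2.imread('pics/w6.png');S=8;O=np.array([240,170])
def ring(x,y,z,r): return np.array([w2pix(cal,[x+r*np.cos(t),y+r*np.sin(t),z]) for t in np.linspace(0,6.283,60)])
# bright collar+grip silhouette edges: try network mask fit
for d in models.cut_out('rod','wrist'):
    if 270<np.mean(d['box'][::2])<290:
        m=d['pixels'].astype(np.uint8)
F=cv2.resize(m,None,fx=4,fy=4,interpolation=0)
def sil(x,y):
    s=np.zeros_like(F)
    for z,r in((.076,.022),(.082,.022)):
        cv2.fillConvexPoly(s,np.round((ring(x,y,z,r)+.5)*4).astype(np.int32),1)
    P=np.vstack([ring(x,y,.082,.011),ring(x,y,.122,.011)]); cv2.fillConvexPoly(s,cv2.convexHull(np.round((P+.5)*4).astype(np.int32)),1)
    return s
b=min(((np.abs(sil(x/1e4,y/1e4).astype(int)-F).sum(),x/1e4,y/1e4) for x in range(5580,5661,4) for y in range(-2660,-2580,4)));print(b,F.sum())
vis=cv2.resize(im[170:240,240:320],None,fx=S,fy=S,interpolation=0)
for z,r,c in((.082,.022,(0,255,0)),(.122,.011,(0,0,255))):
    cv2.polylines(vis,[np.round((ring(b[1],b[2],z,r)-O+.5)*S).astype(np.int32)],True,c,1)
cv2.imwrite('pics/w6c.png',vis)
E
```

```text
(np.int64(1130), 0.562, -0.2624) 25600
```

View pics/w6c.png

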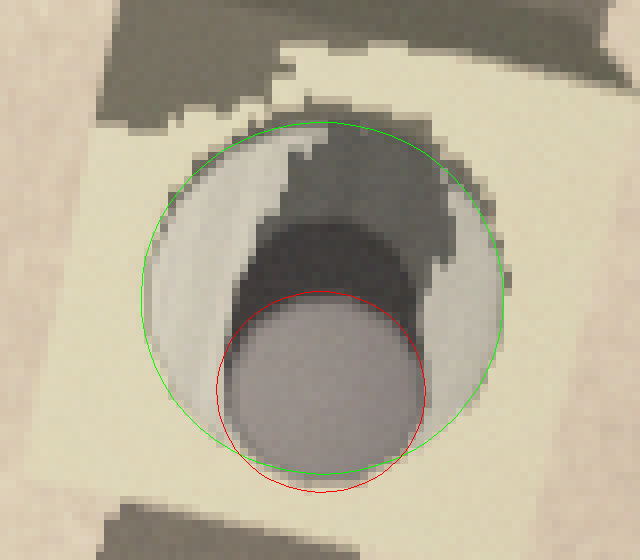

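```bash
python3 -c "
from h import *
go([.5620,-.2624,.105],11.2)"
```

```text
t 8.8833 pos [ 0.5625 -0.2621  0.2059] yaw 11.29 trans [4.03, -0.02, 0.01] turn [0.02, 0.0, -0.0]
```

>>> {"api": "arm_command", "payload": {
  "deltas": [
    {"translation":[1.2,-0.02,0],"turn":[0,0,0]},
    {"translation":[2.2,-0.02,0],"turn":[0,0,0]},
    {"translation":[3.2,-0.02,0],"turn":[0,0,0]},
    {"translation":[3.8,-0.02,0],"turn":[0,0,0]},
    {"translation":[4.03,-0.02,0],"turn":[0,0,0]},
    {"translation":[4.03,-0.02,0],"turn":[0,0,0]},
    {"translation":[4.03,-0.02,0],"turn":[0,0,0]}
  ]
}}

```text
time_s: 9.47
ee_pos: [0.5621, -0.2632, 0.1059]
eef_rot: [0.901, 1.57, -0.474]
force: [0.1, 0.2, 0.5]
grip_width: 0.064
```

>>> {"api": "arm_command", "payload": {
  "deltas": [
    {"translation":[0,0,0],"turn":[0,0,0]},
    {"translation":[0,0,0],"turn":[0,0,0]},
    {"translation":[0,0,0],"turn":[0,0,0]},
    {"translation":[0,0,0],"turn":[0,0,0]},
    {"translation":[0,0,0],"turn":[0,0,0]},
    {"translation":[0,0,0],"turn":[0,0,0]},
    {"translation":[0,0,0],"turn":[0,0,0]},
    {"translation":[0,0,0],"turn":[0,0,0]}
  ],
  "gripper": 10,
  "force": 30
}}

```text
time_s: 10.13
ee_pos: [0.5618, -0.2633, 0.1051]
eef_rot: [1.062, 1.571, -0.313]
force: [-0.7, -0.3, 1.1]
grip_width: 0.0212
```

```bash
python3 -c "
from h import *
print(ctrl.get_obs()['force'],ctrl.get_obs()['grip_width'])
go([.5620,-.2624,.225],11.2)"
```

```text
[-0.73414424 -0.32803052  1.13000581] 0.02120324780438635
t 10.1333 pos [ 0.5618 -0.2633  0.1051] yaw 11.21 trans [-4.8, 0.02, -0.03] turn [0.0, 0.0, -0.0]
```

>>> {"api": "arm_command", "payload": {
  "deltas": [
    {"translation":[-0.4,0,0],"turn":[0,0,0]},
    {"translation":[-1.0,0,0],"turn":[0,0,0]},
    {"translation":[-1.8,0,0],"turn":[0,0,0]},
    {"translation":[-2.6,0,0],"turn":[0,0,0]},
    {"translation":[-3.5,0,0],"turn":[0,0,0]},
    {"translation":[-4.3,0,0],"turn":[0,0,0]},
    {"translation":[-4.8,0,0],"turn":[0,0,0]},
    {"translation":[-4.8,0,0],"turn":[0,0,0]},
    {"translation":[-4.8,0,0],"turn":[0,0,0]}
  ]
}}

```text
time_s: 10.88
ee_pos: [0.5617, -0.2633, 0.2253]
eef_rot: [0.871, 1.57, -0.504]
force: [-0.6, 0.1, -2.1]
grip_width: 0.0218
```

```bash
python3 -c "
from h import *
go([.5594,-.0417,.225],11.2)
im=save('s7','side')
cv2.imwrite('pics/s7c.png',cv2.resize(im[100:300,230:470,::-1],None,fx=3,fy=3))
print(ctrl.get_obs()['grip_width'],ctrl.get_obs()['force'])"
```

```text
t 10.8833 pos [ 0.5617 -0.2633  0.2253] yaw 11.21 trans [0.01, 1.63, -8.71] turn [0.0, 0.01, -0.01]
0.021501099801105063 [-0.49697189  0.91534617 -1.58296206]
```

View pics/s7c.png

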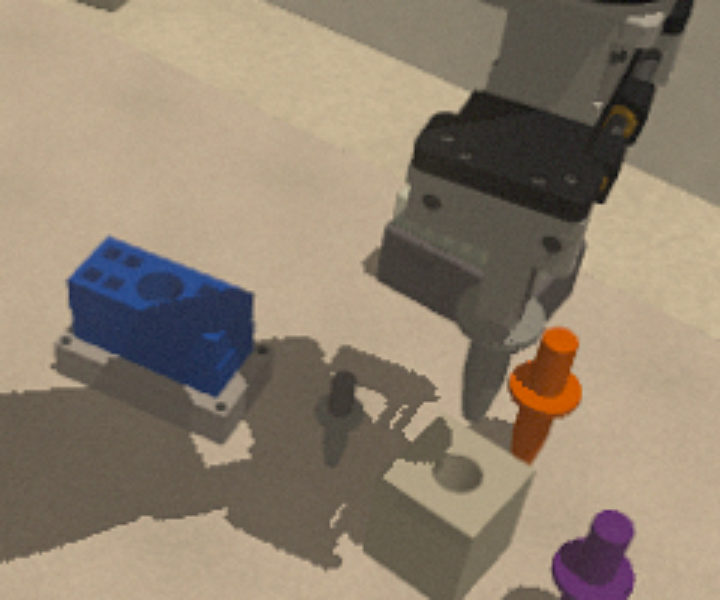

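The rod is out of the stand, upright in the jaws, with its tip above the stand (480,415 in the crop). I'll move it over the stack.

>>> {"api": "arm_command", "payload": {
  "deltas": [
    {"translation":[0,0.2,-0.9],"turn":[0,0,0]},
    {"translation":[0,0.4,-2.1],"turn":[0,0,0]},
    {"translation":[0,0.6,-3.4],"turn":[0,0,0]},
    {"translation":[0,0.9,-4.7],"turn":[0,0,0]},
    {"translation":[0,1.2,-6],"turn":[0,0,0]},
    {"translation":[0,1.4,-7.2],"turn":[0,0,0]},
    {"translation":[0,1.55,-8.2],"turn":[0,0,0]},
    {"translation":[0,1.63,-8.71],"turn":[0,0,0]},
    {"translation":[0,1.63,-8.71],"turn":[0,0,0]},
    {"translation":[0,1.63,-8.71],"turn":[0,0,0]},
    {"translation":[0,1.63,-8.71],"turn":[0,0,0]}
  ]
}}

```text
time_s: 11.85
ee_pos: [0.5593, -0.0428, 0.2245]
eef_rot: [-1.558, 1.57, -2.934]
force: [-0.1, 0.3, -1.1]
grip_width: 0.0216
```

```bash
python3 - <<'E'
from h import *
go([.5594,-.0417,.225],11.2)
cal=optics.get_calibration('wrist');im=save('w8','wrist');np.save('w8.npy',cal,allow_pickle=True)
a=save('s8','side')
cv2.imwrite('pics/s8c.png',cv2.resize(a[80:260,200:400,::-1],None,fx=3.5,fy=3.3))
go([.5594,-.0417,.15],11.2)
E
```

```text
t 11.85 pos [ 0.5593 -0.0428  0.2245] yaw 11.17 trans [-0.02, 0.01, -0.04] turn [-0.01, 0.0, 0.01]
t 11.95 pos [ 0.5593 -0.043   0.2246] yaw 11.13 trans [2.99, 0.01, -0.05] turn [-0.01, -0.0, 0.01]
```

View pics/w8.png

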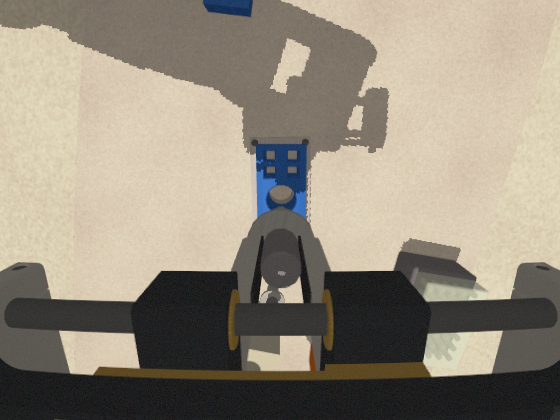

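View pics/s8c.png

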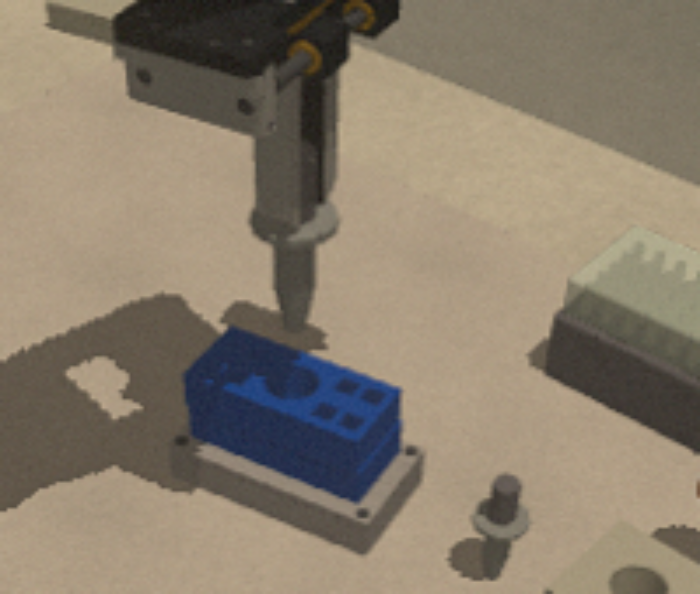

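The rod tip is over the stack hole with the rack centred. I'll descend in stages, watching the force.

>>> {"api": "arm_command", "payload": {
  "deltas": [
    {"translation":[0.4,0.01,-0.05],"turn":[0,0,0]},
    {"translation":[0.9,0.01,-0.05],"turn":[0,0,0]},
    {"translation":[1.3,0.01,-0.05],"turn":[0,0,0]},
    {"translation":[1.6,0.01,-0.05],"turn":[0,0,0]},
    {"translation":[1.9,0.01,-0.05],"turn":[0,0,0]},
    {"translation":[2.2,0.01,-0.05],"turn":[0,0,0]},
    {"translation":[2.4,0.01,-0.05],"turn":[0,0,0]},
    {"translation":[2.6,0.01,-0.05],"turn":[0,0,0]},
    {"translation":[2.6,0.01,-0.05],"turn":[0,0,0]}
  ]
}}

```text
time_s: 12.7
ee_pos: [0.559, -0.0404, 0.159]
eef_rot: [-1.897, 1.57, 3.011]
force: [-0.8, 0.0, -1.6]
grip_width: 0.0212
```

>>> {"api": "arm_command", "payload": {
  "deltas": [
    {"translation":[0.2,0,0],"turn":[0,0,0]},
    {"translation":[0.4,0,0],"turn":[0,0,0]},
    {"translation":[0.6,0,0],"turn":[0,0,0]},
    {"translation":[0.8,0,0],"turn":[0,0,0]},
    {"translation":[1.0,0,0],"turn":[0,0,0]},
    {"translation":[1.0,0,0],"turn":[0,0,0]},
    {"translation":[1.0,0,0],"turn":[0,0,0]}
  ]
}}

```text
time_s: 13.28
ee_pos: [0.5592, -0.0405, 0.1347]
eef_rot: [-1.911, 1.57, 2.997]
force: [-0.7, -0.6, -1.1]
grip_width: 0.0215
```

```bash
python3 - <<'E'
from h import *
print(ctrl.get_obs()['force'],ctrl.get_obs()['moment'])
a=save('s9','side')
cv2.imwrite('pics/s9c.png',cv2.resize(a[100:260,200:370,::-1],None,fx=4,fy=3.7))
go([.5594,-.0417,.112],11.2)
E
```

```text
[-0.69607282 -0.599644   -1.13115856] [-0.06508023  0.0803408   0.04014319]
t 13.3333 pos [ 0.5594 -0.0405  0.135 ] yaw 11.22 trans [0.92, -0.01, 0.05] turn [0.0, 0.0, 0.0]
```

View pics/s9c.png

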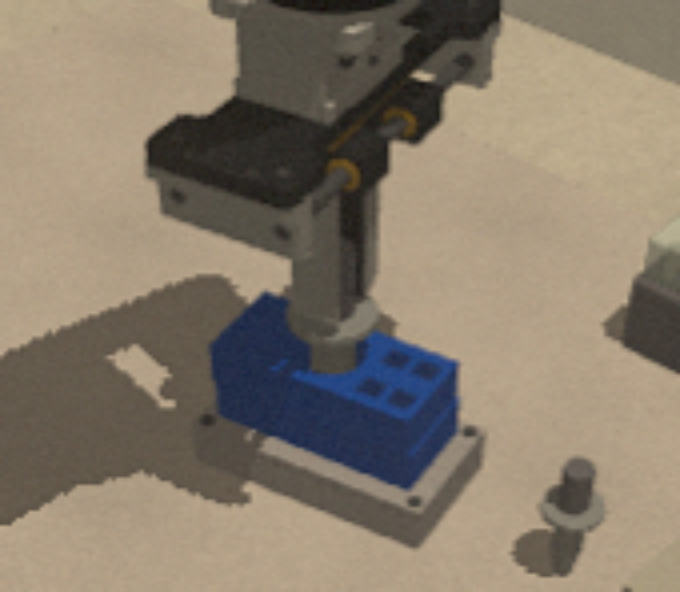

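Only the rod's weight on the wrist, and the tip is already inside the foot. I'll go down to the collar.

>>> {"api": "arm_command", "payload": {
  "deltas": [
    {"translation":[0.2,0,0.05],"turn":[0,0,0]},
    {"translation":[0.4,0,0.05],"turn":[0,0,0]},
    {"translation":[0.6,0,0.05],"turn":[0,0,0]},
    {"translation":[0.75,0,0.05],"turn":[0,0,0]},
    {"translation":[0.85,0,0.05],"turn":[0,0,0]},
    {"translation":[0.92,0,0.05],"turn":[0,0,0]},
    {"translation":[0.92,0,0.05],"turn":[0,0,0]},
    {"translation":[0.92,0,0.05],"turn":[0,0,0]}
  ]
}}

```text
time_s: 14.0
ee_pos: [0.5596, -0.0417, 0.112]
eef_rot: [0.869, 1.571, -0.506]
force: [0.3, 0.2, -0.3]
grip_width: 0.0213
```

```bash
python3 - <<'E'
from h import *
o=ctrl.get_obs();print(o['force'],o['ee_pos'])
a=save('s10','side')
cv2.imwrite('pics/s10c.png',cv2.resize(a[130:250,220:350,::-1],None,fx=5,fy=5))
E
```

```text
[ 0.3402016   0.24031881 -0.34438082] [ 0.55960556 -0.04170958  0.11197748]
```

View pics/s10c.png

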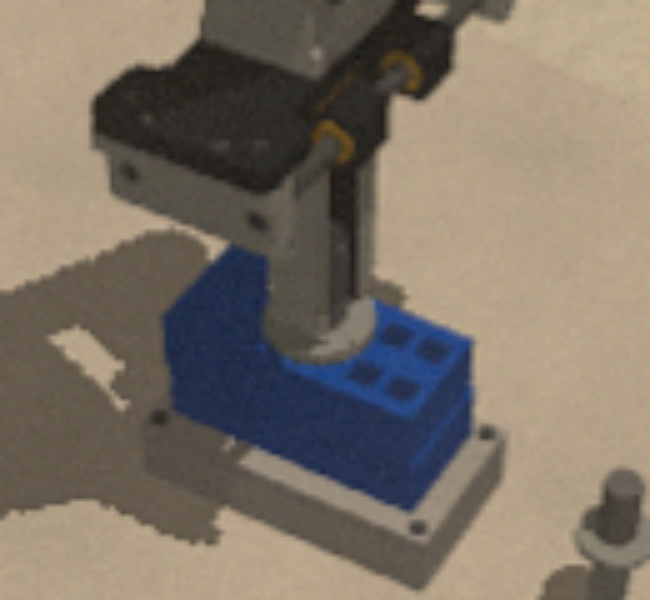

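>>> {"api": "arm_command", "payload": {
  "deltas": [
    {"translation":[0.03,0,0],"turn":[0,0,0]},
    {"translation":[0.05,0,0],"turn":[0,0,0]},
    {"translation":[0.05,0,0],"turn":[0,0,0]}
  ]
}}

```text
time_s: 14.3
ee_pos: [0.5597, -0.0417, 0.111]
eef_rot: [1.191, 1.57, -0.184]
force: [-0.7, -0.9, 2.0]
grip_width: 0.0214
```

>>> {"api": "arm_command", "payload": {
  "deltas": [
    {"translation":[0,0,0],"turn":[0,0,0]},
    {"translation":[0,0,0],"turn":[0,0,0]},
    {"translation":[0,0,0],"turn":[0,0,0]},
    {"translation":[0,0,0],"turn":[0,0,0]},
    {"translation":[0,0,0],"turn":[0,0,0]},
    {"translation":[-0.5,0,0],"turn":[0,0,0]},
    {"translation":[-1.5,0,0],"turn":[0,0,0]},
    {"translation":[-2.7,0,0],"turn":[0,0,0]},
    {"translation":[-4,0,0],"turn":[0,0,0]},
    {"translation":[-4.5,0,2],"turn":[0,0,0]},
    {"translation":[-4.5,0,2],"turn":[0,0,0]},
    {"translation":[-4.5,0,2],"turn":[0,0,0]}
  ],
  "gripper": 60
}}

```text
time_s: 15.3
ee_pos: [0.5696, -0.0928, 0.2237]
eef_rot: [0.971, 1.569, -0.407]
force: [-0.1, 0.6, -0.6]
grip_width: 0.06
```

```bash
python3 - <<'E'
from h import *
o=ctrl.get_obs();print(o['time_s'],o['force'],o['ee_pos'],o['grip_width'])
a=save('s11','side')
c1=cv2.resize(a[130:250,220:350,::-1],None,fx=3,fy=3)
cal=optics.get_calibration('wrist');w=save('w11','wrist')
c2=cv2.resize(w[40:250,200:360,::-1],(400,525),interpolation=0)
v=np.zeros((530,800,3),np.uint8);v[:360,:390]=c1;v[:525,395:795]=c2;cv2.imwrite('pics/f11.png',v)
b=blue(w[:,:,::-1].copy());b[:,:220]=0;b[:,340:]=0;print(rackfit(cal,b,[.559,-.0395],11.2,.056))
for x in ([.5592,-.0408,.088],[.5592,-.0408,.128]): print(w2pix(cal,x))
E
```

```text
15.3 [-0.07945329  0.64842298 -0.5751436 ] [ 0.56962423 -0.09281679  0.22373793] 0.06002178168137051
(array([558.91822509, -39.3119673 ,  11.29432708]), np.float64(0.011735855601727962))
[280.29093915 151.89575386]
[280.25529766 154.95525874]
```

View pics/f11.png

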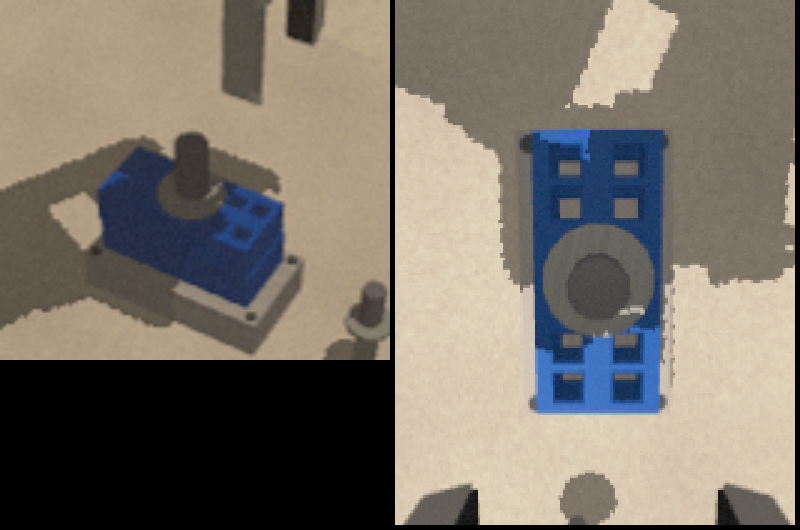

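The rod stands upright with its collar flat on the top rack, and the rack hasn't moved (0.5589, -0.0393, yaw 11.3°). The gripper is clear, so I'll hand in.

```bash
python3 -c "
from h import *
print(ctrl.hand_in())"
```

```text
the job is handed in; nothing more can be done
None
```

I stacked the loose wide-hole rack on the seated one and let it go. Then I took the large grey rod out of its stand, lowered it through both racks into the foot until the collar touched, and released it. I handed in at about 15.4 s of the 62 s allowed.

- **Rack stack:** my last wrist-camera fit puts the upper rack at (0.559, -0.039), yaw 11.3°. That is about 1.3 mm and 0.1° from the seated rack as I measured it before stacking, and the holes line up.
- **Rod:** it stands upright with the collar flat on the top rack. The wrist read only about 2 N upward when the collar touched.
- **Plain rack and look-alikes:** I moved none of them and did not re-measure them at the end. The arm is clear of everything.
- **Disagreements:** the side camera's rack outline fits were poor (25–29% mismatch), so I used the wrist fits (about 1% mismatch). In the rod close-up, the overlay of the fitted rod was about 1 mm off the picture. I estimated the foot's hole at about 2 mm off the seated rack's axis, so I lowered the rod between the two; the descent met no resistance.

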